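# Hold the specimen box open

### The job

A glass specimen jar has been left standing on the lid of the slide box: take it off with a gentle grip, without dropping or tipping it, and stand it upright in the white tray. Then raise the lid by its bar handle to 50 degrees from closed, so that a colleague can pick out slides from under it, and finish still holding it there, because it falls shut if let go. Leave the dish, the vial and the spatula alone.

Things in the scene. Friction and masses are not known exactly. Their poses are not given: they have to be found in the camera images.
- box: open grey steel slide box, 200 x 200 mm and 70 mm high, fixed to the bench, full of microscope slides. Origin: centre of its underside. Its own +x side carries the hinge of the lid, its -x side is the handle side; z up
- lid (a joint): angle of the box's blue lid (200 x 200 x 8 mm plate, about 0.35 kg) about the hinge along the box's +x rim, in rad: 0 closed (flat), growing as its handle side rises, stop at 1.3; 50 degrees is 0.873. The hinge is nearly frictionless: the lid falls shut from any angle when let go. Closed, the lid's top face is 78.5 mm above the bench
- lid_hinge (a point): a point on the hinge line of the lid, at the middle of the box's +x rim, 70.5 mm above the bench; turns with the lid; its y axis is the hinge line. The lid opens by turning about its +y axis by the right-hand rule
- lid_handle (a point): middle of the steel bar handle on the lid: round bar, 11 mm thick, 110 mm long, parallel to the hinge (along the lid's y), its axis 35 mm above the lid's top face on two thin posts near its ends (94 mm apart), 170 mm from the hinge line measured along the lid (its -x) and 43 mm above the hinge line, measured square to the lid. The bar may turn between the fingers as the lid rises
- jar: round glass specimen jar, amber with a yellow cap, 36 mm across and 60 mm high, about 0.08 kg, standing on the closed lid between handle and hinge. Origin: centre of its underside, z up along its axis. It breaks if the contact forces of all the fingers on it add up to more than 90 N (a gripper set to 20 to 30 N a finger is safe)
- tray: shallow white plastic tray, 150 mm (its x) x 120 mm (its y), rim 15 mm high, walls and floor 4 mm thick, fixed to the bench. Origin: centre of its underside
- dish: closed round petri dish with a green disc, 90 mm across, 14 mm high, a bystander. Origin: centre of its underside
- vial: small white vial with a blue cap, 20 mm across, 44 mm high, standing, a bystander. Origin: centre of its underside
- spatula: steel lab spatula, a flat bar 160 mm long (along its x), 9 mm wide, with a 20 mm wide blade, 5 mm thick, lying flat, a bystander. Origin: middle of its underside
There are look-alikes about, which are no part of the job. Of the things shaped like the jar, the glass one is meant.

How it is judged (in metres and radians):
On the way:
1. the jar stands upright in the tray, let go (x of jar in the frame of tray between -0.057 and 0.057 m and y of jar in the frame of tray between -0.042 and 0.042 m and z of jar in the frame of tray below 0.01 m and angle between jar's own z axis and vertical below 0.1 rad and linear speed of jar below 0.03 m/s and contact force between each of the fingers, the arm and jar below 0.05 N), for 0.2 s.
At the end, for the whole second after the job is handed in: The robot holds the lid still at 50 degrees from closed, within 5 degrees (0.786 to 0.960 rad), with nothing else propping it, and the jar stands upright (within 0.1 rad) on the floor of the tray, untouched by the robot (all of step 1 and value of joint lid between 0.786 and 0.96 rad and velocity of joint lid between -0.1 and 0.1 rad/s and contact force between any of the fingers, the arm and box above 0.3 N and contact force between each of jar, dish, vial, spatula and box below 0.05 N); the arm keeps its last pose, push and grip.
It fails at once if the jar is squeezed with more than 90 N in all (contact force between the fingers and jar above 90 N).
It fails at once if the jar is tipped over (more than 35 degrees) (angle between jar's own z axis and vertical above 0.6 rad).
It fails at once if the jar is dropped from more than about a centimetre (contact force between jar and anything else below 0.02 N and linear speed of jar above 0.5 m/s).
It fails at once if the dish, the vial or the spatula is disturbed (moved more than 15 mm) (distance of any of dish, vial, spatula from where it was at the start of the episode above 0.015 m).
It also fails if it takes over 64 s, if anything falls off the work surface, if the arm or the gripper's body presses on something with over 40 N, if the wrist force passes 120 N, or if a joint passes its speed limit or range.

### The arm

A 7-joint arm with a two-finger parallel gripper is mounted at the origin on the work surface. World frame = base frame: x ahead of the robot, y to its left, z up, the work surface at z = 0. Lengths are in mm, angles in rad, forces in N, time in s.
With the tool pointing down it reaches from about 425 to 950 mm from the base axis. Payload 16.7 kg.
Tool frame: the origin (TCP) lies at the very end of the fingers, on their centre line; the grasp point (between the pads) lies 19 mm behind it; z points along the fingers, y is the line along which they close (so a half turn about z gives the same grasp; the last joint's range is limited). The gripper opens to 94 mm and grips with 3 to 60 N. Pads are 16 mm wide; open, the fingers measure 119 mm over their backs; the gripper's body (75 mm by 177 mm) begins 78 mm behind the grasp point.
Start: joints at [-0.149, 0.426, 0.074, 1.606, -0.034, 1.111, -0.067], TCP at [674.962, -0.018, 205.467] pointing down, gripper open.
Joint ranges: [-2.85, 2.85], [-0.5, 2.14], [-1.23, 1.37], [0.21, 2.46], [-1.02, 4.16], [0.16, 2.05], [-2.73, 2.73]. Speed limits (rad/s): [1.89, 1.89, 2.39, 2.39, 3.01, 3.01, 3.01].

### API

Orientations are given as a rotation vector (axis times angle).
In Python, from plant import bot, snapshot, order, recognise, landmark_of gives the robot as it stands.
- The arm moves only by the shell command python3 -m handwheel 'ROWS' [FORCE]. ROWS is JSON, a list of rows, each a list of 7 numbers: the shift along the tool's x, y, z as a fraction of full scale, then the turn, a rotation vector about the tool's x, y, z as a fraction of full scale, then the opening, from 0 (shut) to 1 (fully open). A call has exactly 10 rows; each row shifts and turns the commanded pose from where the row before left it, along the tool's axes as they then stand; what a row does not reach is not made up. Full scale, the value 1, is 0.6 m for a shift and pi/2 rad for a turn. A row lasts 1/8 s, in which the tool goes at most 62.5 mm and 10.7 degrees, less where a joint would pass 70% of its speed; a pose out of reach is approached as far as the arm can. A call with a number of a shift or a turn outside -1 to 1 is refused whole. A call with a gripper value outside its range is refused whole. The fingers move at their own pace and stop on an object; FORCE is the grip in N (left out, the last holds). Time passes only in rows, so rows that do not move let the fingers close, or fill a call up. It gives the time, the measured TCP pose, the force, the opening and the grip force at its end, in the units of the state.
- bot.get_state(): the state, without advancing time (a new reading comes with each control period).
- snapshot(name): name is "scene" or "side" or "wrist"; returns a dict with "pixels" (384x512x3 uint8, red, green, blue), "depth" (384x512 float32, mm along the optical axis (not along the pixel's ray), 0 where there is no reading), "fx", "fy", "cx", "cy" (pixels), "rvec" (rotation vector, rad) and "tvec" (3), from world to camera coordinates, as OpenCV has them; the wrist camera has in their place "T_tool_cam" (4x4, takes a point from camera to tool coordinates, whose origin is the TCP and whose axes are the flange's). Camera axes: x right, y down, z forward; pixel columns grow to the right and rows downward; lengths in mm; the calibration is good to about 2 mm. A picture is of the moment at which its call begins: read the wrist's pose just before it.
- order.finish_job(): hands the job in; it is judged then, once.
Trained networks look in a picture, given as the dict that the camera call returned (one of the last four; its "shot" number tells which), for a name from the list of things; names that differ only in an ending like _2 or _b are one class to them, and where a whole thing is asked for, a point or a joint stands for the part that bears it (a point fixed in the world has none). Each returns a list of dicts, best first, with "score" (0 to 1); they miss things now and then, are a little off and sometimes report something else, mostly with a low value. They report only what shows in the picture. A call takes as long as a camera call. They do not tell look-alikes from the thing itself.
- recognise(picture, label): "bbox" ([left, top, width, height] in pixels, round what is visible of it).
- landmark_of(picture, label): "point" ([column, row] in pixels: a listed point, or the origin of a listed thing).
The state is a dict: "clock": time; "joint_positions": joint angles; "dq": joint speeds; "tau": joint torques, N m; "position": TCP position; "eef_rot": TCP orientation; "wrist_force": force on the tool from outside, world axes, zero at the start; "torque": the same for the moment, N m; "opening": finger opening in mm; "finger_force": force on a finger pad.
Only numpy, scipy, OpenCV 4.12 (cv2) and the standard library are available. Lean on these libraries where they do the work, as an engineer would, in place of code of your own. Each camera call takes 0.05 s, during which the arm holds its last target. There are 200 camera calls.

## Working session

There is one attempt and no reset: what is moved stays moved. The work goes in short steps, Python scripts to look and compute and a shell command to move; the robot and the scene stay as the last step left them, time stands still between calls to the robot, and variables do not carry over. Pictures are saved under pics/ and viewed, at most 10 in all, crops included, and the job is handed in when it is done.

```bash
ls; mkdir -p pics
cat > h.py <<'E'
import numpy as np,cv2
from plant import bot,snapshot,order,recognise,landmark_of
from scipy.spatial.transform import Rotation as R
def cam(p,st=None):
    K=np.array([[p['fx'],0,p['cx']],[0,p['fy'],p['cy']],[0,0,1.]])
    if 'rvec' in p:
        r=cv2.Rodrigues(np.array(p['rvec'],float))[0]; t=np.array(p['tvec'],float).ravel()
        return K,r.T,-r.T@t
    T=np.array(p['T_tool_cam']); Rt=R.from_rotvec(st['eef_rot']).as_matrix()
    return K,Rt@T[:3,:3],Rt@T[:3,3]+np.array(st['position'])
def ray(p,uv,st=None):
    K,Rw,c=cam(p,st); d=Rw@np.linalg.inv(K)@[uv[0],uv[1],1]; return c,d
def deproj(p,uv,st=None):
    c,d=ray(p,uv,st); z=p['depth'][int(round(uv[1])),int(round(uv[0]))]; return c+d*z
def onz(p,uv,z,st=None):
    c,d=ray(p,uv,st); return c+d*(z-c[2])/d[2]
def tri(a,b):
    (c1,d1),(c2,d2)=a,b
    s=np.linalg.lstsq(np.c_[d1,-d2],c2-c1,rcond=None)[0]
    x,y=c1+s[0]*d1,c2+s[1]*d2; return (x+y)/2,np.linalg.norm(x-y)
def cloud(p,st=None):
    K,Rw,c=cam(p,st); v,u=np.mgrid[:384,:512]; z=p['depth']
    P=np.stack([(u-p['cx'])/p['fx']*z,(v-p['cy'])/p['fy']*z,z],-1)@Rw.T+c
    P[z==0]=np.nan; return P
def save(p,n): cv2.imwrite('pics/'+n+'.png',p['pixels'][:,:,::-1])
E
python3 - <<'E'
from h import *
np.set_printoptions(precision=1,suppress=True)
st=bot.get_state(); print(st)
ps={n:snapshot(n) for n in('scene','side','wrist')}
im=[]
for n,p in ps.items():
    save(p,n+'0')
    s=st if n=='wrist' else None
    for l in('box','lid_handle','lid_hinge','jar','tray','dish','vial','spatula'):
        for k in landmark_of(p,l)[:3]:
            if k['score']>.2: print(n,l,round(k['score'],2),np.array(k['point']),deproj(p,k['point'],s))
        if l=='jar':
            for k in recognise(p,l)[:4]: print('  bbox',round(k['score'],2),k['bbox'])
cv2.imwrite('pics/a.png',cv2.resize(np.hstack([ps['scene']['pixels'],ps['side']['pixels']])[:,:,::-1],(800,300)))
E
```

```text
pics
{'clock': 0.0, 'joint_positions': array([-0.1,  0.4,  0.1,  1.6, -0. ,  1.1, -0.1]), 'dq': array([-0., -0., -0.,  0.,  0., -0.,  0.]), 'tau': array([ -0. , -93.6,   3.7, -45.4,  -0. ,   0. ,  -0. ]), 'position': array([674.6,  -0. , 204.8]), 'eef_rot': array([-2.2, -2.2,  0. ]), 'wrist_force': array([ 0.1, -0. ,  0.3]), 'torque': array([ 0.,  0., -0.]), 'finger_force': 0.0, 'opening': 94.1992349592056}
scene box 0.91 [154.1 234.4] [ 607.3 -277.5   78.9]
scene lid_handle 0.89 [119.7 205.6] [ 541.5 -317.2  119.7]
scene lid_handle 0.65 [296.4 192.9] [535.4 115.3   2. ]
scene lid_handle 0.54 [197.5 194.9] [ 525.9 -146.9   78.2]
scene lid_hinge 0.79 [197.4 195.3] [ 527.5 -147.9   78.5]
scene jar 0.91 [168.3 209. ] [ 573.5 -232.3  101.3]
scene jar 0.88 [228.7 203.4] [510.3 -62.3  16.8]
scene jar 0.77 [168.9 289.4] [ 701.6 -291.8   22.3]
  bbox 0.95 [232.8, 196.8, 18.9, 34.2]
  bbox 0.84 [160.0, 180.4, 20.9, 35.8]
  bbox 0.84 [208.3, 243.3, 22.1, 32.8]
  bbox 0.68 [157.6, 261.8, 19.1, 38.9]
scene tray 0.9 [298.1 194.4] [547.1 111.8   5.5]
scene dish 0.71 [297.6 268. ] [769.2 -51.1  16.
[... 592 characters left out ...]
ay 0.75 [248.8 279.2] [527.3 111.9   5.1]
side dish 0.65 [201.9 209.9] [741.7 -28.6  14.6]
side vial 0.79 [134.5 258.1] [752.5 184.7  12.7]
side spatula 0.46 [243.2 182.6] [ 738.8 -210.3    3.1]
wrist box 0.84 [159.8 321.1] [649.2  23.6 319.9]
wrist jar 0.94 [166.5 350.7] [ 565.3 -208.4   95.6]
wrist jar 0.83 [261.2 284.1] [ 681.  -161.1   28.8]
wrist jar 0.71 [186.4 210.5] [586.  -49.8  36. ]
  bbox 0.93 [89.9, 200.6, 48.3, 40.4]
  bbox 0.89 [247.1, 272.7, 25.9, 21.5]
  bbox 0.72 [140.6, 339.9, 40.7, 34.2]
  bbox 0.6 [162.8, 199.2, 37.0, 35.2]
wrist tray 0.87 [141.1  76.2] [533.8 112.5   4.1]
wrist dish 0.96 [320.6 199.9] [759.4 -42.6  15.4]
wrist vial 0.82 [324.9  19.9] [748.7 167.   30.5]
```

View pics/a.png

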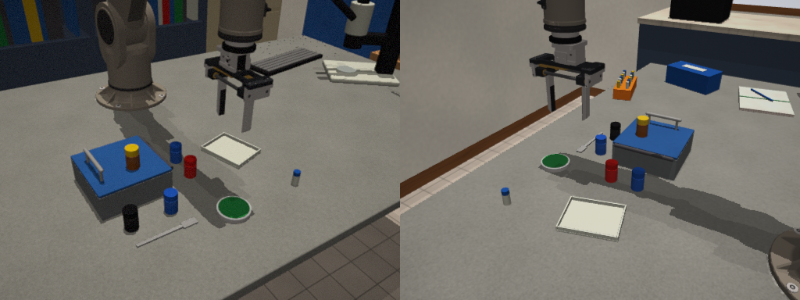

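View pics/wrist0.png

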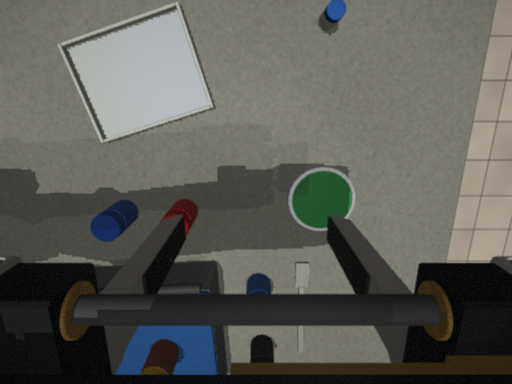

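```bash
python3 - <<'E'
from h import *
np.set_printoptions(precision=1,suppress=True)
S=snapshot('scene');D=snapshot('side')
# clouds: lid top, handle, jar, per view
for n,p in(('scene',S),('side',D)):
    P=cloud(p); px=p['pixels'].astype(int); r,g,b=px[...,0],px[...,1],px[...,2]
    reg=(P[...,0]>420)&(P[...,0]<720)&(P[...,1]>-420)&(P[...,1]<-110)
    m=reg&(abs(P[...,2]-78.5)<5); q=P[m][:,:2].astype(np.float32)
    print(n,'lid',m.sum(),cv2.minAreaRect(q),P[m][:,2].mean())
    m=reg&(P[...,2]>106)&(P[...,2]<126); q=P[m]; print('z106-126',len(q))
    m2=m&~((r>b+40)); q=P[m2]; print(' grey',len(q),cv2.minAreaRect(q[:,:2].astype(np.float32)),q.mean(0))
    m3=reg&(P[...,2]>84)&(r>b+40); q=P[m3]; print(' jar',len(q),q.min(0),q.max(0),q.mean(0))
    cap=reg&(P[...,2]>134)&(r>b+40); q=P[cap]; print(' cap',len(q),q.min(0),q.max(0),q.mean(0))
    m=(P[...,0]>400)&(P[...,0]<680)&(P[...,1]>0)&(P[...,1]<240)&(P[...,2]>10)&(P[...,2]<20); q=P[m]
    print(' tray rim',len(q),cv2.minAreaRect(q[:,:2].astype(np.float32)))
E
python3 - <<'E'
import cv2
a=cv2.imread('pics/scene0.png')[165:315,90:270];b=cv2.imread('pics/side0.png')[130:265,225:360]
import numpy as np
cv2.imwrite('pics/crop.png',np.hstack([cv2.resize(a,(420,350)),cv2.resize(b,(350,350))]))
E
```

```text
scene lid 5086 ((522.6251220703125, -241.59896850585938), (203.7192840576172, 209.35174560546875), 2.918764114379883) 78.49298045254984
z106-126 376
 grey 264 ((522.1257934570312, -267.06817626953125), (120.23452758789062, 113.00415802001953), 5.80176305770874) [ 537.1 -304.1  116.6]
 jar 451 [ 541.1 -241.3   84. ] [ 577.9 -206.3  140.4] [ 567.5 -227.7  120.8]
 cap 171 [ 541.1 -241.2  134.2] [ 577.9 -206.3  140.4] [ 561.  -224.6  138.1]
 tray rim 429 ((532.4280395507812, 111.61978912353516), (153.9562530517578, 126.61473083496094), 16.887876510620117)
side lid 3069 ((521.1331176757812, -238.99859619140625), (200.6656036376953, 214.00050354003906), 2.357729196548462) 77.67945421057469
z106-126 316
 grey 226 ((518.6551513671875, -262.92816162109375), (117.81549072265625, 110.1489028930664), 5.659876823425293) [ 525.5 -302.7  114.4]
 jar 322 [ 539.4 -307.5   84. ] [ 574.6 -202.   139.6] [ 552.6 -212.3  118.3]
 cap 93 [ 539.6 -240.2  134.2] [ 574.6 -203.9  139.6] [ 556.5 -219.4  137.4]
 tray rim 656 ((532.7027587890625, 113.08181762695312), (150.14756774902344, 124.33226776123047), 16.95472526550293)
```

View pics/crop.png

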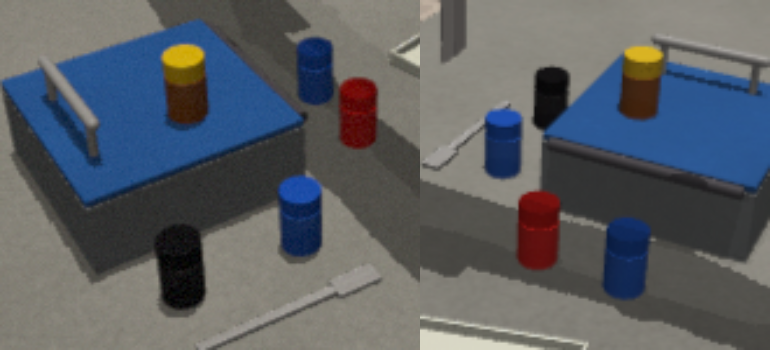

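The jar could be confused with five look-alikes in the scene view: the amber/yellow one on the lid (168,197), blue (228,195), blue (218,257), red (242,213) and black (167,280). The glass one is the amber jar with the yellow cap on the lid. The crop confirms this, and both views put its cap at about (558,-223,139). The tray is at about (532,112) with a 17° yaw, and the hinge is on the +y side of the box.

```bash
python3 -m handwheel '[[-0.0465,-0.0243,0,0,0,0,1],[-0.0465,-0.0243,0,0,0,0,1],[-0.0465,-0.0243,0,0,0,0,1],[-0.0465,-0.0243,0,0,0,0,1],[-0.0465,-0.0243,0,0,0,0,1],[-0.0465,-0.0243,0,0,0,0,1],[-0.0465,-0.0243,0,0,0,0,1],[-0.0465,-0.0243,0,0,0,0,1],[0,0,0,0,0,0,1],[0,0,0,0,0,0,1]]' 25
python3 - <<'E'
from h import *
np.set_printoptions(precision=1,suppress=True)
st=bot.get_state(); p=snapshot('wrist'); save(p,'w1'); print(st['position'],st['eef_rot'],st['clock'])
print('cam',cam(p,st)[2])
for l in('jar','lid_handle','lid_hinge','tray'):
    for k in landmark_of(p,l)[:2]: print(l,k,deproj(p,k['point'],st))
P=cloud(p,st); px=p['pixels'].astype(int); r,g,b=px[...,0],px[...,1],px[...,2]
m=(P[...,2]>130)&(P[...,2]<145)&(r>b+40); q=P[m]; print('cap',len(q), q.min(0) if len(q) else 0,q.max(0) if len(q) else 0)
m=(abs(P[...,2]-78.5)<5); q=P[m][:,:2].astype(np.float32); print('lid',len(q),cv2.minAreaRect(q))
E
```

```text
clock: 2.85
position: [558.7, -222.6, 205.5]
eef_rot: [-2.221, -2.222, -0.001]
wrist_force: [0.3, 0.5, -0.6]
opening: 94.1
finger_force: 0.0
[ 558.7 -222.6  205.5] [-2.2 -2.2 -0. ] 2.85
cam [ 558.1 -145.1  384.5]
jar {'point': [346.9, 131.7], 'score': 0.84} [ 660.  -172.9   53.3]
jar {'point': [273.6, 32.7], 'score': 0.77} [576.  -74.4  61. ]
lid_hinge {'point': [216.3, 107.6], 'score': 0.63} [ 518.1 -146.7   77.1]
cap 1216 [ 540.5 -240.9  130. ] [ 574.3 -206.2  140.2]
lid 28012 ((520.4480590820312, -241.5035400390625), (199.46121215820312, 209.40069580078125), 2.996166229248047)
```

View pics/w1.png

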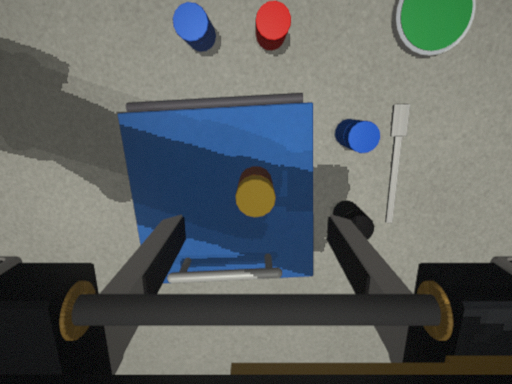

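The wrist view shows the amber jar's cap at (255,195), centred between the fingers. The bar handle runs from (170,277) to (280,272). I'll go down now and grip.

```bash
python3 - <<'E'
from h import *
np.set_printoptions(precision=1,suppress=True)
st=bot.get_state(); p=snapshot('wrist')
P=cloud(p,st); px=p['pixels'].astype(int)
m=(P[...,2]>112)&(P[...,2]<124)&(P[...,1]<-290)&(P[...,1]>-340); q=P[m]; print('bar',len(q),q.min(0),q.max(0),cv2.minAreaRect(q[:,:2].astype(np.float32)),cv2.fitLine(q[:,:2].astype(np.float32),2,0,.1,.1).ravel())
E
python3 -m handwheel '[[0,-0.0015,0.0315,0,0,0,1],[-0.0015,0,0.0315,0,0,0,1],[0,0,0.0315,0,0,0,1],[0,0,0.0315,0,0,0,1],[0,0,0.0315,0,0,0,1],[0,0,0.0315,0,0,0,1],[0,0,0,0,0,0,0],[0,0,0,0,0,0,0],[0,0,0,0,0,0,0],[0,0,0,0,0,0,0]]' 25
```

```text
bar 1201 [ 464.8 -323.9  112. ] [ 584.3 -307.4  120.3] ((524.6522216796875, -315.62322998046875), (119.59673309326172, 11.848389625549316), 2.7670130729675293) [   1.     0.1  525.1 -314.2]
clock: 4.4
position: [557.7, -224.2, 92.7]
eef_rot: [2.221, 2.221, 0.001]
wrist_force: [0.4, 0.3, -0.8]
opening: 57.6
finger_force: 0.0
```

```bash
python3 -m handwheel '[[0,0,0,0,0,0,0],[0,0,0,0,0,0,0],[0,0,0,0,0,0,0],[0,0,0,0,0,0,0],[0,0,0,0,0,0,0],[0,0,0,0,0,0,0],[0,0,-0.003,0,0,0,0],[0,0,-0.01,0,0,0,0],[0,0,-0.015,0,0,0,0],[0,0,-0.015,0,0,0,0]]'
```

```text
clock: 5.65
position: [557.5, -224.1, 118.7]
eef_rot: [2.221, 2.221, 0.0]
wrist_force: [-0.4, -0.5, -0.2]
opening: 35.4
finger_force: 25.0
```

```bash
python3 -m handwheel '[[0,0,-0.0267,0,0,0,0],[0,0,-0.0267,0,0,0,0],[0,0,-0.0267,0,0,0,0],[0.03,-0.002,0,0,0,0,0],[0.05,-0.004,0,0,0,0,0],[0.05,-0.004,0,0,0,0,0],[0.05,-0.004,0,0,0,0,0],[0.05,-0.004,0,0,0,0,0],[0.05,-0.004,0,0,0,0,0],[0.05,-0.004,0,0,0,0,0]]' && python3 -m handwheel '[[0.05,-0.004,0,0,0,0,0],[0.05,-0.004,0,0,0,0,0],[0.05,-0.004,0,0,0,0,0],[0.05,-0.004,0,0,0,0,0],[0.03,0,0,0,0,0,0],[0,0,0,0,0,0,0],[0,0,0,0,0,0,0],[0,0,0,0,0,0,0],[0,0,0,0,0,0,0],[0,0,0,0,0,0,0]]'
python3 - <<'E'
from h import *
np.set_printoptions(precision=1,suppress=True)
for n in('side','wrist','scene'):
    st=bot.get_state(); s=st if n=='wrist' else None
    p=snapshot(n); save(p,n+'2'); P=cloud(p,s);px=p['pixels'].astype(int)
    m=(P[...,2]>60)&(px[...,0]>px[...,2]+40)&(P[...,2]<240)&(abs(P[...,0]-st['position'][0])<30)&(abs(P[...,1]-st['position'][1])<30); q=P[m]
    print(n,len(q),len(q) and (q.min(0),q.max(0)))
    m=(P[...,2]>2)&(P[...,2]<7)&(abs(P[...,0]-532)<90)&(abs(P[...,1]-112)<90); q=P[m]; print('floor z',np.median(q[:,2]),len(q))
E
```

```text
clock: 6.9
position: [541.0, -23.9, 165.6]
eef_rot: [-2.22, -2.222, 0.0]
wrist_force: [0.0, -0.8, -2.0]
opening: 35.7
finger_force: 25.0
clock: 8.15
position: [532.3, 111.5, 165.9]
eef_rot: [-2.222, -2.221, 0.0]
wrist_force: [0.4, 1.3, -0.2]
opening: 35.5
finger_force: 25.0
side 638 (array([513.7,  95.9, 153. ]), array([551.2, 132.1, 213.5]))
floor z 3.6970587746085926 2738
wrist 4089 (array([514. ,  94.2, 191. ]), array([549.4, 130.1, 214.4]))
floor z 3.9326262122696676 9795
scene 259 (array([511.7,  92.8, 155.1]), array([553.9, 120.5, 229.1]))
floor z 4.443509986693641 1432
```

```bash
python3 -m handwheel '[[0,0,0.03,0,0,0,0],[0,0,0.03,0,0,0,0],[0,0,0.03,0,0,0,0],[0,0,0.03,0,0,0,0],[0,0,0.03,0,0,0,0],[0,0,0.03,0,0,0,0],[0,0,0.03,0,0,0,0],[0,0,0.03,0,0,0,0],[0,0,0.0025,0,0,0,0],[0,0,0.0025,0,0,0,0]]' && python3 -m handwheel '[[0,0,0.001,0,0,0,0],[0,0,0,0,0,0,0],[0,0,0,0,0,0,0],[0,0,0,0,0,0,0],[0,0,0,0,0,0,0],[0,0,0,0,0,0,0],[0,0,0,0,0,0,0],[0,0,0,0,0,0,0],[0,0,0,0,0,0,0],[0,0,0,0,0,0,0]]'
```

```text
clock: 9.55
position: [532.4, 111.9, 19.1]
eef_rot: [2.221, 2.221, 0.0]
wrist_force: [-0.9, -0.6, -0.5]
opening: 35.7
finger_force: 25.0
clock: 10.8
position: [532.2, 111.9, 18.3]
eef_rot: [-2.221, -2.221, -0.0]
wrist_force: [-0.6, -0.6, -0.1]
opening: 35.7
finger_force: 25.0
```

No contact yet, so I'll press down in sub-millimetre steps.

```bash
python3 -m handwheel '[[0,0,0.0008,0,0,0,0],[0,0,0,0,0,0,0],[0,0,0,0,0,0,0],[0,0,0,0,0,0,0],[0,0,0,0,0,0,0],[0,0,0,0,0,0,0],[0,0,0,0,0,0,0],[0,0,0,0,0,0,0],[0,0,0,0,0,0,0],[0,0,0,0,0,0,0]]' && python3 -m handwheel '[[0,0,0.0008,0,0,0,0],[0,0,0,0,0,0,0],[0,0,0,0,0,0,0],[0,0,0,0,0,0,0],[0,0,0,0,0,0,0],[0,0,0,0,0,0,0],[0,0,0,0,0,0,0],[0,0,0,0,0,0,0],[0,0,0,0,0,0,0],[0,0,0,0,0,0,0]]'
```

```text
clock: 12.05
position: [532.2, 111.9, 17.9]
eef_rot: [-2.222, -2.221, -0.0]
wrist_force: [0.7, 0.7, -0.9]
opening: 35.7
finger_force: 25.0
clock: 13.3
position: [532.3, 111.9, 17.7]
eef_rot: [2.221, 2.221, 0.0]
wrist_force: [-1.4, -1.0, 5.2]
opening: 35.6
finger_force: 25.0
```

```bash
python3 -m handwheel '[[0,0,0,0,0,0,0.7],[0,0,0,0,0,0,0.7],[0,0,0,0,0,0,0.7],[0,0,0,0,0,0,0.7],[0,0,-0.015,0,0,0,0.7],[0,0,-0.04,0,0,0,0.7],[0,0,-0.05,0,0,0,0.7],[0,0,-0.05,0,0,0,0.7],[0,0,-0.05,0,0,0,0.7],[0,0,-0.05,0,0,0,0.7]]'
python3 - <<'E'
from h import *
np.set_printoptions(precision=1,suppress=True)
st=bot.get_state()
for n in('side','scene','wrist'):
    p=snapshot(n); save(p,n+'3'); P=cloud(p,st if n=='wrist' else None);px=p['pixels'].astype(int)
    m=(P[...,2]>8)&(px[...,0]>px[...,2]+40)&(P[...,2]<80)&(abs(P[...,0]-532)<60)&(abs(P[...,1]-112)<60); q=P[m]
    c=q[q[:,2]>55]; print(n,len(q),q.min(0),q.max(0),'cap mid',(c.min(0)+c.max(0))/2)
E
```

```text
clock: 14.55
position: [532.1, 111.8, 172.1]
eef_rot: [2.221, 2.221, 0.001]
wrist_force: [0.2, 0.2, -0.1]
opening: 65.9
finger_force: 0.0
side 572 [513.5  68.6   8.3] [581.5 133.   65.5] cap mid [531.6 114.9  60.3]
scene 328 [516.9  93.    8.3] [552.3 128.6  67.3] cap mid [534.  110.8  61.2]
wrist 935 [512.3  94.6  35.3] [546.3 128.8  63.7] cap mid [529.3 111.7  59.4]
```

View pics/side3.png

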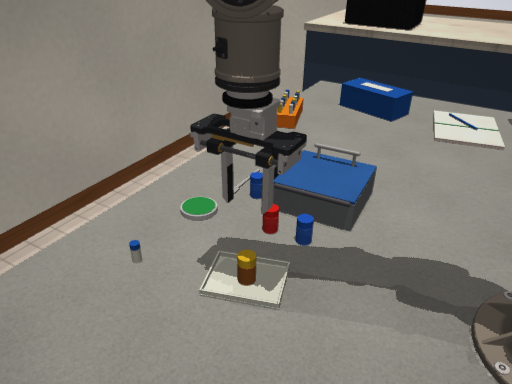

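The side view shows the jar upright in the tray at pixel (247,268), with the fingers clear of it. The handle is at (340,150). I'll cross over to it and turn the tool so the fingers close across the bar.

```bash
python3 -m handwheel '[[-0.071,-0.0012,0,0,0,0,1],[-0.071,-0.0012,0,0,0,0,1],[-0.071,-0.0012,0,0,0,0,1],[-0.071,-0.0012,0,0,0,0,1],[-0.071,-0.0012,0,0,0,0,1],[-0.071,-0.0012,0,0,0,0,1],[-0.071,-0.0012,0,0,0,0,1],[-0.071,-0.0012,0,0,0,0,1],[-0.071,-0.0012,0,0,0,0,1],[-0.071,-0.0012,0,0,0,0,1]]' 15 && python3 -m handwheel '[[0,0,0,0,0,0.0969,1],[0,0,0,0,0,0.0969,1],[0,0,0,0,0,0.0969,1],[0,0,0,0,0,0.0969,1],[0,0,0,0,0,0.0969,1],[0,0,0,0,0,0.0969,1],[0,0,0,0,0,0.0969,1],[0,0,0,0,0,0.0969,1],[0,0,0,0,0,0.0969,1],[0,0,0,0,0,0.0969,1]]'
python3 - <<'E'
from h import *
np.set_printoptions(precision=2,suppress=True)
st=bot.get_state(); p=snapshot('wrist'); save(p,'w4')
Rt=R.from_rotvec(st['eef_rot']).as_matrix(); print(st['position'],st['joint_positions']);print(Rt)
for n in('wrist','scene','side'):
    p=snapshot(n); P=cloud(p,st if n=='wrist' else None)
    m=(P[...,2]>112)&(P[...,2]<124)&(P[...,1]<-290)&(P[...,1]>-340)&(P[...,0]>455)&(P[...,0]<595); q=P[m]
    if len(q)>20: print(n,'bar',len(q),q.min(0),q.max(0),cv2.minAreaRect(q[:,:2].astype(np.float32)))
E
```

```text
clock: 15.95
position: [524.4, -315.2, 169.7]
eef_rot: [-2.221, -2.221, 0.001]
wrist_force: [0.2, -0.2, 0.3]
opening: 94.1
finger_force: 0.0
clock: 17.2
position: [524.5, -313.9, 169.6]
eef_rot: [-3.14, -0.068, 0.002]
wrist_force: [-0.3, 0.0, -0.7]
opening: 93.9
finger_force: 0.0
[ 524.51 -313.89  169.64] [ 0.03  0.39  0.52  1.81 -0.23  1.   -0.88]
[[ 1.    0.04 -0.  ]
 [ 0.04 -1.    0.  ]
 [-0.   -0.   -1.  ]]
wrist bar 1745 [ 465.42 -323.8   112.84] [ 584.99 -307.1   121.23] ((525.1787109375, -315.6827392578125), (119.8626480102539, 10.985871315002441), 3.4736523628234863)
scene bar 220 [ 465.52 -323.73  112.18] [ 586.02 -307.31  122.24] ((525.7052001953125, -316.0257873535156), (120.76787567138672, 11.047154426574707), 3.2913427352905273)
side bar 158 [ 465.26 -319.12  112.06] [ 582.83 -305.3   120.  ] ((524.0035400390625, -313.0242004394531), (117.7373046875, 13.149897575378418), 1.7471343278884888)
```

View pics/w4.png

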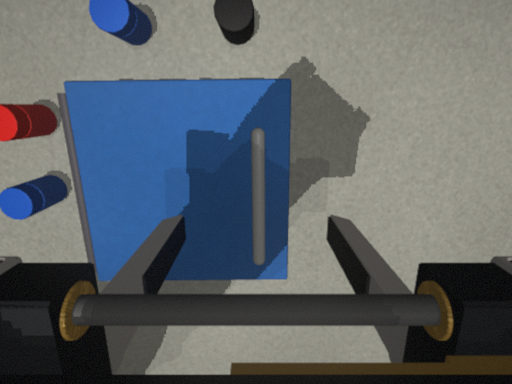

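The wrist view shows the bar upright at column 258, between the fingers and parallel to the pads. I'll descend and close on it.

```bash
python3 -m handwheel '[[0,0.0024,0.031,0,0,0,1],[0,0,0.031,0,0,0,1],[0,0,0.031,0,0,0,1],[0,0,0.031,0,0,0,1],[0,0,0,0,0,0,0],[0,0,0,0,0,0,0],[0,0,0,0,0,0,0],[0,0,0,0,0,0,0],[0,0,0,0,0,0,0],[0,0,0,0,0,0,0]]' 15 && python3 -m handwheel '[[0,0,0,0,0,0,0],[0,0,0,0,0,0,0],[0,0,0,0,0,0,0],[0,0,0,0,0,0,0],[0,0,0,0,0,0,0],[0,0,0,0,0,0,0],[0,0,0,0,0,0,0],[0,0,0,0,0,0,0],[0,0,0,0,0,0,0],[0,0,0,0,0,0,0]]'
python3 - <<'E'
from h import *
np.set_printoptions(precision=4,suppress=True)
a0=np.arctan2(43,170); r=np.hypot(170,43); prev=None
for th in np.radians(np.arange(0,51,2.5)):
    q=np.array([-r*np.cos(a0+th),r*np.sin(a0+th)])
    if prev is not None: print(round(np.degrees(th),1),'toward hinge, up (fraction)',(q-prev)/600)
    prev=q
E
```

```text
clock: 18.65
position: [525.2, -315.5, 96.1]
eef_rot: [3.141, 0.077, 0.0]
wrist_force: [0.0, -0.0, -0.1]
opening: 37.6
finger_force: 0.0
clock: 19.9
position: [525.1, -315.7, 96.0]
eef_rot: [3.14, 0.076, 0.0]
wrist_force: [-0.1, -4.2, -0.8]
opening: 10.6
finger_force: 15.0
2.5 toward hinge, up (fraction) [0.0034 0.0123]
5.0 toward hinge, up (fraction) [0.0039 0.0121]
7.5 toward hinge, up (fraction) [0.0045 0.0119]
10.0 toward hinge, up (fraction) [0.005  0.0117]
12.5 toward hinge, up (fraction) [0.0055 0.0115]
15.0 toward hinge, up (fraction) [0.006  0.0113]
17.5 toward hinge, up (fraction) [0.0065 0.011 ]
20.0 toward hinge, up (fraction) [0.0069 0.0107]
22.5 toward hinge, up (fraction) [0.0074 0.0104]
25.0 toward hinge, up (fraction) [0.0078 0.0101]
27.5 toward hinge, up (fraction) [0.0083 0.0097]
30.0 toward hinge, up (fraction) [0.0087 0.0093]
32.5 toward hinge, up (fraction) [0.0091 0.0089]
35.0 toward hinge, up (fraction) [0.0095 0.0085]
37.5 toward hinge, up (fraction) [0.0098 0.0081]
40.0 toward hinge, up (fraction) [0.0102 0.0077]
42.5 toward hinge, up (fraction) [0.0105 0.0072]
45.0 toward hinge, up (fraction) [0.0108 0.0068]
47.5 toward hinge, up (fraction) [0.0111 0.0063]
50.0 toward hinge, up (fraction) [0.0114 0.0058]
```

```bash
python3 -m handwheel '[[0,-0.0034,-0.0123,0,0,0,0],[0,-0.0039,-0.0121,0,0,0,0],[0,-0.0045,-0.0119,0,0,0,0],[0,-0.005,-0.0117,0,0,0,0],[0,-0.0055,-0.0115,0,0,0,0],[0,-0.006,-0.0113,0,0,0,0],[0,-0.0065,-0.011,0,0,0,0],[0,-0.0069,-0.0107,0,0,0,0],[0,0,0,0,0,0,0],[0,0,0,0,0,0,0]]'
python3 - <<'E'
from h import *
np.set_printoptions(precision=2,suppress=True)
p=snapshot('side'); save(p,'s5'); P=cloud(p); px=p['pixels'].astype(int)
m=(px[...,2]>px[...,0]+50)&(P[...,0]>430)&(P[...,0]<610)&(P[...,1]>-345)&(P[...,1]<-145)&(P[...,2]>60); q=P[m]
c=q.mean(0); n=np.linalg.svd(q-c,full_matrices=False)[2][2]; print(len(q),c,n,np.degrees(np.arccos(abs(n[2]))))
E
```

```text
clock: 21.15
position: [523.8, -291.3, 152.3]
eef_rot: [3.14, 0.076, 0.001]
wrist_force: [-0.6, -7.2, 2.0]
opening: 10.2
finger_force: 15.0
4261 [ 515.78 -229.91  108.52] [ 0.02 -0.34 -0.94] 19.620784429912035
```

The measured lid angle is 19.6°, as planned, and the forces are small. I'll carry on lifting.

```bash
python3 -m handwheel '[[0,-0.0074,-0.0104,0,0,0,0],[0,-0.0078,-0.0101,0,0,0,0],[0,-0.0083,-0.0097,0,0,0,0],[0,-0.0087,-0.0093,0,0,0,0],[0,-0.0091,-0.0089,0,0,0,0],[0,-0.0095,-0.0085,0,0,0,0],[0,-0.0098,-0.0081,0,0,0,0],[0,-0.0102,-0.0077,0,0,0,0],[0,-0.0105,-0.0072,0,0,0,0],[0,-0.0108,-0.0068,0,0,0,0]]' && python3 -m handwheel '[[0,-0.0111,-0.0063,0,0,0,0],[0,-0.0114,-0.0058,0,0,0,0],[0,0,0,0,0,0,0],[0,0,0,0,0,0,0],[0,0,0,0,0,0,0],[0,0,0,0,0,0,0],[0,0,0,0,0,0,0],[0,0,0,0,0,0,0],[0,0,0,0,0,0,0],[0,0,0,0,0,0,0]]'
python3 - <<'E'
from h import *
np.set_printoptions(precision=2,suppress=True)
ims=[]
for nm in('side','scene'):
    p=snapshot(nm); ims.append(p['pixels'][:,:,::-1]); P=cloud(p); px=p['pixels'].astype(int)
    m=(px[...,2]>px[...,0]+50)&(P[...,0]>430)&(P[...,0]<610)&(P[...,1]>-345)&(P[...,1]<-145)&(P[...,2]>75); q=P[m]
    if len(q)<50: print(nm,len(q)); continue
    for _ in range(3):
        c=q.mean(0); n=np.linalg.svd(q-c,full_matrices=False)[2][2]; q=q[abs((q-c)@n)<4]
    print(nm,len(q),c,n,np.degrees(np.arccos(abs(n[2]))))
cv2.imwrite('pics/end.png',cv2.resize(np.hstack(ims),(800,300)))
E
```

```text
clock: 22.45
position: [521.1, -236.6, 205.0]
eef_rot: [3.139, 0.075, 0.002]
wrist_force: [-1.8, -7.5, 8.9]
opening: 10.7
finger_force: 15.0
clock: 23.7
position: [520.4, -222.8, 211.9]
eef_rot: [3.14, 0.075, 0.001]
wrist_force: [-3.5, -7.3, 10.1]
opening: 10.5
finger_force: 15.0
side 4739 [ 517.06 -199.    145.69] [-0.04  0.76  0.65] 49.74011177332818
scene 285 [ 543.19 -223.44  173.95] [ 0.05 -0.75 -0.66] 48.6157642116597
```

View pics/end.png

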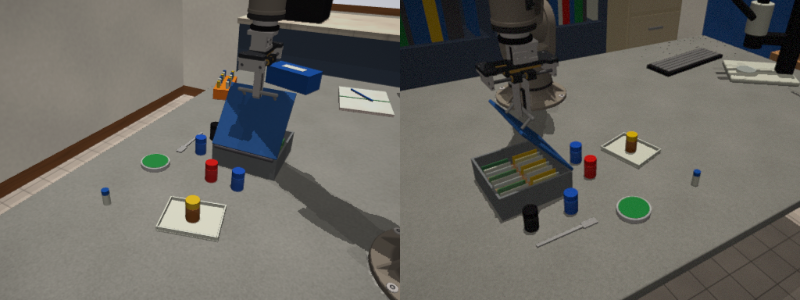

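Both views show the lid open at about 50° (measured 49.7° and 48.6°) and held by the bar. The jar is upright in the tray, at (192,208) in the left view and (631,142) in the right. The dish, vial and spatula haven't moved.

```bash
python3 -c "
from plant import order
print(order.finish_job())"
```

```text
the job is handed in; nothing more can be done
None
```

I've handed in the job: the amber jar stands upright and released in the white tray, and the gripper is still holding the lid by its bar at about 50° (cameras read 49.7° and 48.6°), though the hand-in returned no verdict.

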